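# Unclip the scraper from its sheath and put it in the wash bowl

### The arm

A 7-joint arm with a two-finger parallel gripper is mounted at the origin on the work surface. World frame = base frame: x ahead of the robot, y to its left, z up, the work surface at z = 0. Lengths are in m, angles in rad, forces in N, time in s.
With the tool pointing down it reaches from about 0.4 to 0.9 m from the base axis. Payload 5.6 kg.
Tool frame: the origin (TCP) lies midway between the tips of the shut fingers; the grasp point (between the pads) lies 19 mm behind it; z points along the fingers, y is the line along which they close (so a half turn about z gives the same grasp; the last joint's range is limited). The gripper opens to 92 mm and grips with 3 to 60 N. Pads are 20 mm wide; open, the fingers measure 128 mm over their backs; the gripper's body (75 mm by 189 mm) begins 69 mm behind the grasp point.
Start: joints at [1.195, 0.468, -0.012, 1.603, 0.006, 1.071, -0.056], TCP at [0.212, -0.614, 0.215] pointing down, gripper open.
Joint ranges: [-2.53, 2.53], [-0.31, 2.02], [-1.57, 1.55], [0.28, 2.44], [-1.29, 4.43], [0.15, 1.84], [-2.92, 2.92]. Speed limits (rad/s): [2.57, 2.57, 3.14, 3.14, 3.14, 3.14, 3.14].

### API

Orientations are given as a 3x3 rotation matrix whose columns are the frame's x, y, z axes.
In Python, from station import env, effector, solver, viewer, workorder, search_frame, tip_of gives the robot as it stands. Calls block until the motion is done:
- env.reach(position, orientation): joint-space move of the TCP to a pose.
- env.movel(position, frame=None, rate=0.15): straight line of the TCP; frame=None keeps the orientation; rate is the mean speed in m/s.
- env.goto_joints(angles): joint-space move.
- effector.release() and effector.grasp(squeeze=None): open the fingers fully, or close them until they stop; squeeze is the grip in N (None keeps the last).
- env.pause(seconds).
- solver.inverse_kinematics(position, orientation): joint angles nearest the present ones, or None.
- env.sense(): the state.
- viewer.read_camera(name): name is "side" or "top" or "wrist"; returns (picture, depth): 384x512x3 uint8, red, green, blue; 384x512 float32, m along the optical axis (not along the pixel's ray), 0 where there is no reading.
- viewer.camera_info(name): a dict with "intrinsics" (3x3 intrinsics, pixels), "eye" and "rotation" of the camera in the world; the wrist camera has in their place "T_tool_cam" (4x4, takes a point from camera to tool coordinates, whose origin is the TCP and whose axes are the flange's). Camera axes: x right, y up, looking along -z (the intrinsics and any distortion apply to the point x, -y, -z); pixel columns grow to the right and rows downward; lengths in m; the calibration is good to about 2 mm. A picture is of the moment at which its call begins: read the wrist's pose just before it. camera_info takes no time and is no camera call.
A pose or a line that the arm cannot do raises env.PlanningError and nothing moves.
- workorder.finish_job(): hands the job in; it is judged then, once.
Trained networks look in the newest picture that a camera, given by its name, has taken for a name from the list of things; names that differ only in an ending like _2 or _b are one class to them, and where a whole thing is asked for, a point or a joint stands for the part that bears it (a point fixed in the world has none). Each returns a list of dicts, best first, with "score" (0 to 1); they miss things now and then, are a little off and sometimes report something else, mostly with a low value. They report only what shows in the picture. A call takes as long as a camera call. They do not tell look-alikes from the thing itself.
- search_frame(camera, name): "at" ([x, y, z] in m, in world coordinates, good to about 4 mm: the middle of the surface that is visible of it).
- tip_of(camera, name): "at" ([x, y, z] in m, in world coordinates, good to about 4 mm: a listed point, or the origin of a listed thing).
The state is a dict: "t": time; "joint_positions": joint angles; "joint_velocities": joint speeds; "tau": joint torques, N m; "ee_pos": TCP position; "tcp_rot": TCP orientation; "wrist_force": force on the tool from outside, world axes, zero at the start; "moment": the same for the moment, N m; "gripper_width": finger opening in m; "grasp_force": force on a finger pad.
Only numpy, scipy, OpenCV 4.12 (cv2) and the standard library are available. Lean on these libraries where they do the work, as an engineer would, in place of code of your own. Each camera call takes 0.05 s, during which the arm holds its last target. There are 200 camera calls.

### The job

The black scraper has to go into the steel bowl to be washed. Swing the window latch bar well aside, a right angle or nearly so, hold the scraper's release button squeezed in while you pull it up out of its slanted sheath, stand it blade down on the bottom of the bowl before letting go, and then swing the latch bar fully shut again. Leave the other things on the shelf where they stand and do not tip the bowl or push it about.

Things in the scene. Friction and masses are not known exactly. Their poses are not given: they have to be found in the camera images.
- holder: Grey scraper holder fixed to the shelf. Origin on the shelf under the sheath's bottom; z up, x away from the robot at yaw 0, y along the sheath's width. The sheath (112 mm wide, 84 mm long) leans 28 degrees from vertical: the pull-out direction is (-0.469, 0, 0.883) in this frame. The latch post (26 mm thick, 195 mm high) stands at x -85, y +160 mm.
- sheath_bottom (a point): Middle of the sheath's inner bottom, 35 mm above the holder's origin, where the scraper's blade edge rests at the start. The sheath's lip holds the scraper until its button is pressed at least 6.5 mm; keep it pressed for the first 30 mm. Pull 85 mm or more along the slant to be clear of the mouth.
- scraper: Black hard silicone scraper, 160 mm long, about 160 g, clipped in the sheath. Origin at the middle of its blade edge; z runs along its length to the handle end (at the start along the pull-out direction), y along the blade. Blade 90 mm wide (y), 8 mm thick, z 0 to 58 mm; handle 34 mm wide (y -17 to +17), 24 mm thick (x), up to z 160 mm.
- scraper_grip (a point): Point on the middle line of the scraper's handle level with the middle of the release button, 129 mm from the blade edge and 31 mm from the handle's end. Axes as the scraper's. Gripping here across y presses the button: 42 mm wide with the button out, 34 mm when it is pressed flush with the handle's side.
- release (a joint): Release button of the scraper: 0 out, 0.008 m fully pressed (flush with the handle's side); springs back when let go; about 7 N presses it fully. It moves along the scraper's -y.
- release_pad (a point): Middle of the outer face of the release button: a grey pad 38 mm long (along the handle), 18 mm wide, on the +y side of the handle, standing 8 mm proud of it when out.
- latch (a joint): Angle of the window latch bar about its upright hinge: 0 shut (the bar points to -y of the holder, across above the end of the scraper's handle), up to 1.6 rad open; it grows as the bar's free end swings to the holder's +x and is counter-clockwise from above. It stays where it is left; under 2 N at the knob moves it.
- latch_hinge (a point): On the latch's upright hinge axis at the mid height of the bar, 202 mm above the shelf. The aluminium bar is 18 mm wide, 14 mm high and reaches 215 mm from the axis.
- latch_knob (a point): Point to grip on the latch's upright round steel knob, 18 mm thick, on the axis of the knob and 130 mm from the hinge axis, 232 mm above the shelf; the knob rises from the bar's top (209 mm) to 252 mm above the shelf.
- bowl: Stainless steel bowl, loose, 450 g: outer rim radius 106 mm, 85 mm high, wall 3 mm, inner floor 5 mm above its underside with a radius of about 70 mm. Origin at the centre of its underside. It stands to the left or to the right of the holder; the basket stands on the other side.
- basket: Bystander: green plastic basket of wooden clothes pegs, 170 x 140 x 90 mm high; origin under its centre.
- spray_bottle: Bystander: lavender spray bottle with a press button on top, 66 mm thick, 196 mm high; origin under its centre.
- plant: Bystander: terracotta plant pot, 112 mm wide, 92 mm high, leaves to about 180 mm; origin under its centre.
- soap_box: Bystander: white plastic soap box, 100 x 65 x 36 mm high; origin under its centre.
- scrub_brush: Bystander: wooden scrubbing brush, 150 x 55 x 45 mm high; origin under its centre.
- mug: Bystander: white mug, 76 mm wide, 85 mm high, handle at its +y; origin under its centre.
- jar: Bystander: closed glass jar, 64 mm wide, 75 mm high; origin under its centre.
There are look-alikes about, which are no part of the job. Leave any yellow look-alike of the bowl alone.

How it is judged:
By the outcome, as a careful person would: the job done as asked, in the order asked, and still so for the second after the job is handed in, with the robot touching nothing.
It also fails if it takes over 72 s, if anything falls off the work surface, if the arm or the gripper's body presses on something with over 40 N, if the wrist force passes 120 N, or if a joint passes its speed limit or range.

## Working session

There is one attempt and no reset: what is moved stays moved. The work goes in short steps, each a Python script; the robot and the scene stay as the last script left them, time stands still between calls to the robot, and variables do not carry over. Pictures are saved under pics/ and viewed, at most 10 in all, crops included, and the job is handed in when it is done.

```bash
ls; mkdir -p pics; cat > h.py <<'E'
import numpy as np, cv2
from station import env, effector, solver, viewer, workorder, search_frame, tip_of
def save(n,p): cv2.imwrite('pics/'+n+'.png',p[:,:,::-1])
E
python3 - <<'E'
from h import *
np.set_printoptions(precision=3,suppress=True)
ims=[]
for c in ("side","top"):
    p,d=viewer.read_camera(c); ims.append(p)
    i=viewer.camera_info(c); print(c,{k:np.round(v,3).tolist() if not isinstance(v,str) else v for k,v in i.items()})
    for n in ["holder","sheath_bottom","scraper","scraper_grip","release_pad","latch_hinge","latch_knob","bowl","basket","spray_bottle","plant","soap_box","scrub_brush","mug","jar"]:
        print(n,[(np.round(r["at"],3).tolist(),round(r["score"],2)) for r in tip_of(c,n)[:3]])
save("a",cv2.resize(np.vstack(ims),None,fx=.78,fy=.78))
save("side",ims[0]);save("top",ims[1])
print(env.sense()["t"])
E
```

```text
pics
side {'intrinsics': [[473.822, 0.0, 256.129], [0.0, 473.822, 193.172], [0.0, 0.0, 1.0]], 'eye': [-0.265, 0.89, 0.855], 'rotation': [[-0.762, 0.318, -0.563], [-0.647, -0.397, 0.651], [-0.016, 0.861, 0.509]]}
holder [([0.639, -0.013, -0.001], 0.88), ([0.52, -0.372, 0.003], 0.21)]
sheath_bottom [([0.638, -0.019, 0.039], 0.81)]
scraper [([0.633, -0.019, 0.032], 0.56)]
scraper_grip [([0.574, -0.014, 0.149], 0.54)]
release_pad [([0.578, 0.006, 0.145], 0.56)]
latch_hinge [([0.555, 0.145, 0.204], 0.84), ([0.572, -0.012, 0.148], 0.55)]
latch_knob [([0.579, 0.015, 0.234], 0.6)]
bowl [([0.523, -0.368, -0.0], 0.77), ([0.232, -0.374, 0.002], 0.65)]
basket [([0.459, 0.391, -0.0], 0.84)]
spray_bottle [([0.733, -0.224, 0.0], 0.75)]
plant [([0.717, 0.346, -0.001], 0.63), ([0.639, -0.013, -0.004], 0.48)]
soap_box [([0.462, 0.392, -0.001], 0.63), ([0.727, 0.136, 0.005], 0.58), ([0.641, -0.013, -0.002], 0.43)]
scrub_brush [([0.325, 0.209, -0.0], 0.83)]
mug [([0.773, -0.054, -0.002], 0.96), ([0.573, -0.013, 0.148], 0.46)]
jar [([0.688, -0.396, 0.001], 0.81)]
top {'intrinsics': [[412.972, 0.0, 251.77
[... 309 characters left out ...]
, 0.53)]
scraper_grip [([0.573, -0.016, 0.146], 0.6)]
release_pad []
latch_hinge [([0.549, 0.145, 0.199], 0.96)]
latch_knob [([0.57, 0.022, 0.232], 0.85), ([0.725, 0.133, -0.0], 0.62)]
bowl [([0.229, -0.37, 0.0], 0.96), ([0.524, -0.37, 0.001], 0.91), ([0.684, -0.398, -0.001], 0.5)]
basket [([0.455, 0.388, 0.001], 0.63), ([0.574, -0.018, 0.148], 0.53)]
spray_bottle [([0.732, -0.226, -0.001], 0.64), ([0.573, -0.017, 0.145], 0.49)]
plant [([0.718, 0.345, 0.002], 0.85), ([0.458, 0.387, 0.003], 0.32)]
soap_box [([0.725, 0.134, -0.001], 0.96)]
scrub_brush [([0.329, 0.203, -0.004], 0.7), ([0.685, -0.394, -0.002], 0.33)]
mug [([0.777, -0.052, -0.002], 0.94)]
jar [([0.685, -0.399, -0.001], 0.89)]
1.6
```

View pics/side.png

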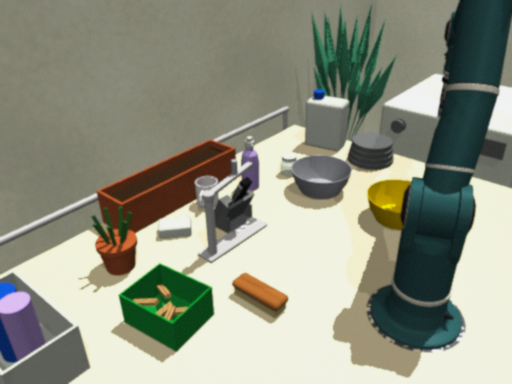

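View pics/top.png

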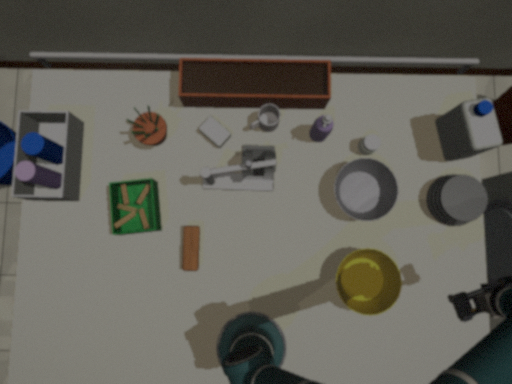

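Side view: the steel bowl is at (321,177), the yellow one at (392,203), the black scraper in the grey holder at (235,205), and the latch post and bar at (215,205). In the top view the steel bowl is at (366,190), the yellow bowl at (369,281), a dark stack of dishes at (457,200), and the holder at (245,172).

Candidates in the top view:
- **Bowl:** steel (366,190), yellow (369,281), grey stack (457,200). I choose the steel one at (366,190).
- **Scraper:** only the black one in the holder, (258,160).
- **Knob:** on the bar, (240,168).

I'll check these in one crop.

```bash
python3 - <<'E'
from h import *
p=cv2.imread('pics/top.png'); s=cv2.imread('pics/side.png')
a=cv2.resize(p[120:240,190:490],None,fx=2.6,fy=2.6,interpolation=2)
b=cv2.resize(s[130:260,190:490],None,fx=2.2,fy=2.2,interpolation=2)
b=cv2.copyMakeBorder(b,0,0,0,a.shape[1]-b.shape[1],0)
cv2.imwrite('pics/crop.png',np.vstack([a,b]))
E
cat >> h.py <<'E'
O=np.array([0.637,-0.016,0]); H=np.array([0.552,0.145]); YAW=0.0
c,s=np.cos,np.sin
def tool(y,z):
    y,z=np.array(y,float),np.array(z,float); z/=np.linalg.norm(z); y-=z*(y@z); y/=np.linalg.norm(y)
    return np.c_[np.cross(y,z),y,z]
def down(a): return tool([-s(a),c(a),0],[0,0,-1])   # closing axis y rotated by a
def knob(th,z=0.213,r=0.130):
    a=th+YAW; return np.array([H[0]+r*s(a),H[1]-r*c(a),z])
PULL=np.array([-0.469,0,0.883]); PULL/=np.linalg.norm(PULL)
def st(*k):
    x=env.sense(); print(*k,'t',round(x['t'],2),'pos',np.round(x['ee_pos'],3),'F',np.round(x['wrist_force'],1),'w',round(float(x['gripper_width']),4),'g',np.round(x['grasp_force'],1))
E
python3 - <<'E'
from h import *
for n,P,R in [("knob0",knob(.17),down(-np.pi/2)),("knob0y",knob(.17),down(0)),("knob90",knob(1.55),down(0)),("k90b",knob(1.55),down(-np.pi/2)),("k90c",knob(1.55),down(np.pi/2)),("grip",np.r_[.573,-.016,.148]+.019*-PULL,tool([0,1,0],-PULL)),("grip-",np.r_[.573,-.016,.148]-.019*PULL,tool([0,-1,0],-PULL)),("pre",np.r_[.573,-.016,.148]+.06*PULL,tool([0,1,0],-PULL)),("pull",np.r_[.573,-.016,.148]+.1*PULL,tool([0,1,0],-PULL)),("bowl",[.524,-.369,.115],down(0)),("bowlh",[.524,-.369,.26],down(0)),("bowl180",[.524,-.369,.115],down(np.pi)),("grp2",np.r_[.573,-.016,.148]+.13*PULL,tool([0,1,0],-PULL))]:
    q=solver.inverse_kinematics(P,R); print(n,None if q is None else np.round(q,2))
print(np.round(env.sense()["tcp_rot"],2))
E
```

```text
knob0 [ 0.43  0.43 -0.66  1.76  0.3   1.05 -0.34]
knob0y [ 0.56  0.49 -0.85  1.75  0.42  1.09  1.14]
knob90 [ 0.29  0.73 -0.89  1.43  0.58  1.25  0.91]
k90b [ 0.21  0.67 -0.73  1.44  0.46  1.2  -0.58]
k90c [ 0.45  0.97 -1.33  1.42  0.94  1.46  2.28]
grip [ 0.56  0.38 -0.69  2.19  1.06  0.29  0.56]
grip- [ 0.04  0.29 -0.09  2.22  0.31  0.15 -1.91]
pre [ 0.78  0.2  -0.88  2.2   0.54  0.36  1.05]
pull [ 0.77  0.07 -0.82  2.21  0.18  0.41  1.39]
bowl [ 1.01  0.66 -0.64  1.67  0.46  0.96  1.77]
bowlh [ 1.04  0.51 -0.67  1.54  0.33  1.2   1.87]
bowl180 [ 0.6   0.56 -0.05  1.7   0.03  0.88 -1.04]
grp2 [ 0.73 -0.02 -0.75  2.2  -0.02  0.47  1.56]
[[ 0.95  0.33 -0.  ]
 [ 0.33 -0.95  0.  ]
 [-0.   -0.   -1.  ]]
```

View pics/crop.png

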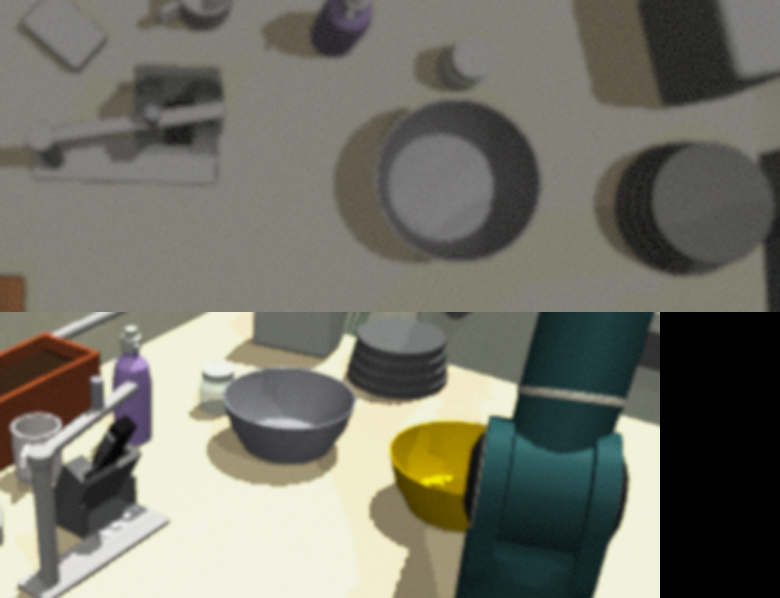

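The crop confirms it: open grey steel bowl at crop (460,180), dish stack (closed top) at (700,205), yellow bowl apart, and the knob standing on the bar at (155,115). The bar is slightly open, about 0.17 rad. Next I hover over the knob and measure with the wrist camera.

```bash
python3 - <<'E'
from h import *
th=.17
env.reach(knob(th,.36)+[-.03,-.02,0],down(th-np.pi/2)); st('hover')
p,d=viewer.read_camera("wrist"); save("w1",p)
for n in ["latch_knob","latch_hinge","scraper_grip","scraper","sheath_bottom","release_pad","holder"]:
    print(n,[(np.round(r["at"],3).tolist(),round(r["score"],2)) for r in tip_of("wrist",n)[:2]])
E
```

```text
hover t 4.12 pos [ 0.544 -0.004  0.36 ] F [-0.6 -0.3  0.2] w 0.0918 g 0.0
latch_knob [([0.573, 0.018, 0.234], 0.75)]
latch_hinge [([0.552, 0.145, 0.203], 0.69)]
scraper_grip [([0.571, -0.011, 0.148], 0.63), ([0.728, 0.133, -0.004], 0.36)]
scraper [([0.631, -0.017, 0.035], 0.86)]
sheath_bottom [([0.629, -0.014, 0.034], 0.64)]
release_pad [([0.571, 0.012, 0.15], 0.48)]
holder [([0.636, -0.016, -0.001], 0.64)]
```

View pics/w1.png

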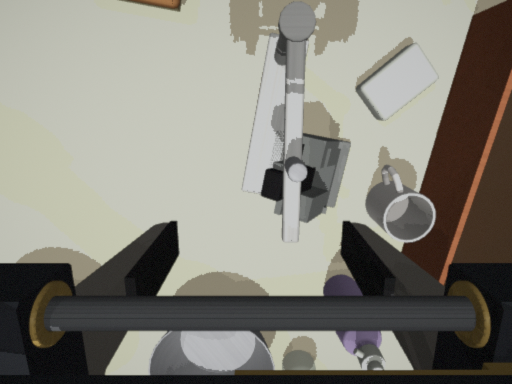

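The wrist view shows the knob at (297,171) on the bar and the post top at (297,22), with the black handle end at (272,184) under the bar. This agrees with the network (bar at about 0.165 rad, yaw about 0). Next I grip the knob and swing it open.

```bash
python3 - <<'E'
from h import *
th=.165
env.reach(knob(th,.30),down(th-np.pi/2))
env.movel(knob(th,.216)); st('down')
effector.grasp(12); st('grip')
for t in np.linspace(th,1.54,9)[1:]:
    env.movel(knob(t,.216),down(t-np.pi/2),rate=.12)
    st(round(t,2))
effector.release(); env.movel(knob(1.54,.33),rate=.2); st('up')
viewer.read_camera("top")
for n in ["latch_knob","latch_hinge"]:
    print(n,[(np.round(r["at"],3).tolist(),round(r["score"],2)) for r in tip_of("top",n)[:2]])
viewer.read_camera("wrist")
for n in ["latch_knob","latch_hinge"]:
    print(n,[(np.round(r["at"],3).tolist(),round(r["score"],2)) for r in tip_of("wrist",n)[:2]])
E
```

```text
down t 5.61 pos [0.574 0.017 0.217] F [ 0.1 -0.1  0.9] w 0.0917 g 0.0
grip t 6.72 pos [0.573 0.017 0.216] F [ 1.1 -0.8 -0.8] w 0.018 g 12.0
0.34 t 7.05 pos [0.595 0.022 0.216] F [ 0.9 -0.8  0.2] w 0.0177 g 12.0
0.51 t 7.38 pos [0.615 0.031 0.216] F [ 0.6 -0.9 -0.5] w 0.0177 g 12.0
0.68 t 7.72 pos [0.634 0.043 0.216] F [ 2.9 -1.3 -0.2] w 0.0175 g 12.0
0.85 t 8.05 pos [0.65  0.059 0.216] F [ 3.2 -2.8 -0.8] w 0.0179 g 12.0
1.02 t 8.38 pos [0.663 0.077 0.216] F [ 4.6 -1.9 -0.8] w 0.0176 g 12.0
1.2 t 8.72 pos [0.674 0.097 0.216] F [ 5.9 -1.9 -0.4] w 0.0179 g 12.0
1.37 t 9.05 pos [0.68  0.119 0.216] F [ 6.  -1.2 -1.1] w 0.0179 g 12.0
1.54 t 9.38 pos [0.682 0.142 0.216] F [ 6.4  0.6 -2.3] w 0.0176 g 12.0
up t 11.26 pos [0.682 0.141 0.329] F [ 0.4  0.8 -0.3] w 0.0921 g 0.0
latch_knob [([0.682, 0.145, 0.234], 0.8)]
latch_hinge [([0.551, 0.148, 0.198], 0.91)]
latch_knob [([0.686, 0.143, 0.237], 0.91)]
latch_hinge [([0.549, 0.143, 0.201], 0.73), ([0.726, -0.228, -0.002], 0.68)]
```

```bash
python3 - <<'E'
from h import *
G=np.r_[.572,-.015,.148]
R=tool([0,1,0],-PULL)
env.reach(G+.12*PULL,R); st('pre')
p,d=viewer.read_camera("wrist"); save("w2",p)
for n in ["scraper_grip","scraper","sheath_bottom","release_pad","holder"]:
    print(n,[(np.round(r["at"],3).tolist(),round(r["score"],2)) for r in tip_of("wrist",n)[:2]])
# handle end face by depth: points near handle line, segment dark pixels
i=viewer.camera_info("wrist"); K=i["intrinsics"]; T=np.array(i["T_tool_cam"]); x=env.sense()
v,u=np.mgrid[:384,:512]; m=d>0
P=np.stack([(u-K[0][2])/K[0][0]*d,-(v-K[1][2])/K[1][1]*d,-d],-1)
P=P@T[:3,:3].T+T[:3,3]; W=P@np.array(x["tcp_rot"]).T+x["ee_pos"]
ax=G-.129*PULL; r=W-ax; l=r@PULL; X=np.cross([0,1,0],PULL)
b=m&(l>.12)&(l<.175)&(abs(r[...,1])<.05)&(abs(r@X)<.04)
q=r[b]; print(b.sum(),'l',np.percentile(q@PULL,[2,50,98]).round(3),'y',np.percentile(W[b][:,1],[2,50,98]).round(3),'x',np.percentile(q@X,[2,50,98]).round(3))
e=b&(l>.145); q=r[e]; print(e.sum(),'y',np.percentile(W[e][:,1],[2,50,98]).round(3),'x',np.percentile(q@X,[2,50,98]).round(3))
E
```

```text
pre t 12.63 pos [ 0.517 -0.015  0.256] F [ 0.5 -0.2  0.1] w 0.0919 g 0.0
scraper_grip [([0.573, -0.013, 0.15], 0.6)]
scraper [([0.631, -0.017, 0.034], 0.86)]
sheath_bottom []
release_pad [([0.573, 0.012, 0.151], 0.64), ([0.638, -0.018, -0.002], 0.57)]
holder [([0.636, -0.019, -0.003], 0.9)]
1616 l [0.124 0.161 0.163] y [-0.029 -0.011  0.01 ] x [-0.013 -0.004  0.01 ]
1384 y [-0.029 -0.011  0.01 ] x [-0.013 -0.002  0.011]
```

View pics/w2.png

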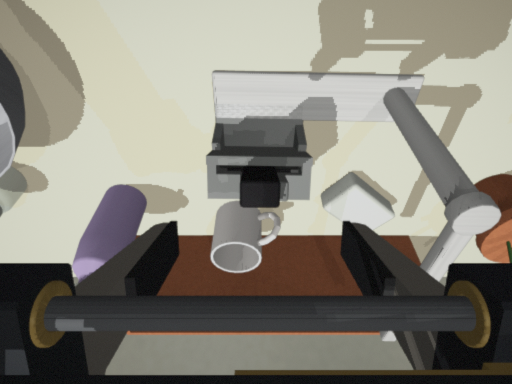

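The wrist view shows the handle end centred at (260,188), between the fingers, with the button on its right side at (283,190). The bar is swung well clear to the right. The depth check gives an end face at l=0.161 (expected 0.160) and centre y≈-0.012. Next I grip, squeeze and pull.

```bash
python3 - <<'E'
from h import *
G=np.r_[.572,-.0125,.148]; R=tool([0,1,0],-PULL)
env.movel(G-.019*PULL,R,rate=.1); st('at')
effector.grasp(35); st('grip'); env.pause(.2); st('grip2')
if env.sense()["gripper_width"]<.0362 and env.sense()["gripper_width"]>.03:
    for k in (.015,.035,.065,.115):
        env.movel(G+(k-.019)*PULL,rate=.06); st(k)
    p,d=viewer.read_camera("side"); save("s2",cv2.resize(p[130:260,150:350],None,fx=3,fy=3))
    viewer.read_camera("top")
    for c_ in ("top","side"):
      for n in ["scraper_grip","scraper"]:
        print(c_,n,[(np.round(r["at"],3).tolist(),round(r["score"],2)) for r in tip_of(c_,n)[:2]])
    st()
E
```

```text
at t 14.47 pos [ 0.581 -0.012  0.132] F [-0.1  0.4  0.2] w 0.0919 g 0.0
grip t 15.38 pos [ 0.581 -0.014  0.131] F [ 1.  -4.5  0.3] w 0.0334 g 34.9
grip2 t 15.58 pos [ 0.581 -0.014  0.131] F [ 1.6 -4.9 -1.2] w 0.0343 g 34.9
0.015 t 15.98 pos [ 0.574 -0.014  0.145] F [-0.2 -5.4  2.8] w 0.0338 g 34.9
0.035 t 16.47 pos [ 0.565 -0.014  0.162] F [ 0.4 -5.1  2.6] w 0.0341 g 34.9
0.065 t 17.12 pos [ 0.55  -0.013  0.189] F [-0.  -4.4  2.1] w 0.0341 g 34.9
0.115 t 18.1 pos [ 0.527 -0.012  0.232] F [ 0.2  0.4 -1.4] w 0.0338 g 34.9
top scraper_grip [([0.518, -0.014, 0.247], 0.58), ([0.734, -0.228, -0.002], 0.22)]
top scraper [([0.581, -0.015, 0.137], 0.61)]
side scraper_grip [([0.522, -0.009, 0.247], 0.74), ([0.685, 0.139, 0.235], 0.59)]
side scraper [([0.58, -0.014, 0.134], 0.7), ([0.69, -0.396, 0.002], 0.49)]
t 18.4 pos [ 0.527 -0.012  0.233] F [ 0.4  0.3 -1.1] w 0.0336 g 34.9
```

```bash
python3 - <<'E'
from h import *
B=np.r_[.524,-.369]
env.movel([.527,-.012,.29],rate=.15); st('up')
env.reach(np.r_[B,.28],down(0)); env.pause(.3); st('over bowl'); f0=np.array(env.sense()["wrist_force"])
p,_=viewer.read_camera("top"); pt=p
p,_=viewer.read_camera("side"); save("s3",np.hstack([cv2.resize(p[100:280,230:410],(390,390)),cv2.resize(pt[110:260,290:440],(390,390))]))
for n in ["scraper","scraper_grip","bowl"]:
    print(n,[(np.round(r["at"],3).tolist(),round(r["score"],2)) for c_ in("side","top") for r in tip_of(c_,n)[:2]])
st()
E
```

```text
up t 19.11 pos [ 0.527 -0.013  0.29 ] F [-0.8  0.8 -1. ] w 0.0333 g 34.9
over bowl t 20.75 pos [ 0.524 -0.369  0.281] F [-0.7  0.4 -1.3] w 0.0338 g 34.9
scraper [([0.524, -0.374, 0.169], 0.7), ([0.526, -0.372, 0.172], 0.47), ([0.55, 0.143, 0.2], 0.18)]
scraper_grip [([0.526, -0.365, 0.298], 0.66), ([0.525, -0.373, 0.3], 0.39)]
bowl [([0.522, -0.372, -0.001], 0.81), ([0.23, -0.373, -0.002], 0.7), ([0.228, -0.37, -0.0], 0.83), ([0.523, -0.37, 0.002], 0.68)]
t 21.15 pos [ 0.524 -0.369  0.28 ] F [ 0.9  0.6 -2. ] w 0.034 g 34.9
```

View pics/s3.png

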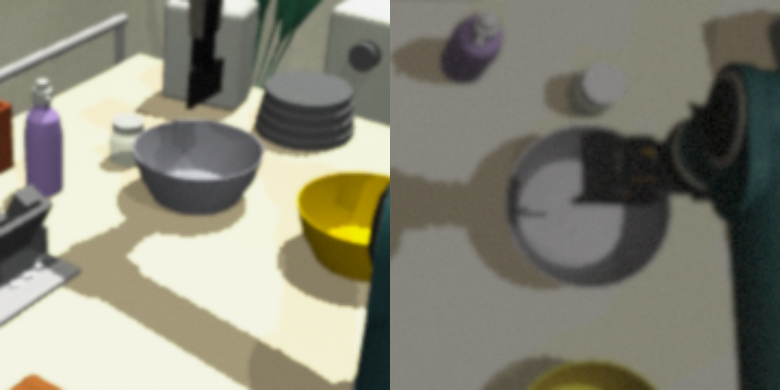

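The scraper hangs upright, blade down, above the steel bowl: (205,90) in the left half, with the bowl at (197,165). I lower it, feeling for the floor.

```bash
python3 - <<'E'
from h import *
B=np.r_[.524,-.369]
env.movel(np.r_[B,.135],rate=.12); env.pause(.2)
f0=np.mean([env.sense()["wrist_force"][2]]); st('low')
z=.125
while z>.106:
    env.movel(np.r_[B,z],rate=.02); f=env.sense()["wrist_force"][2]-f0
    if f>4: break
    z-=.002
st('contact',round(z,4),round(f,1))
env.pause(.3); st('settle')
E
```

```text
low t 22.71 pos [ 0.524 -0.369  0.136] F [-0.3 -0.9 -1.3] w 0.034 g 34.9
contact 0.113 9.6 t 24.86 pos [ 0.525 -0.369  0.115] F [-0.7 -0.5  8.3] w 0.0341 g 35.0
settle t 25.16 pos [ 0.525 -0.369  0.115] F [-1.3 -0.8  8. ] w 0.0345 g 35.0
```

```bash
python3 - <<'E'
from h import *
B=np.r_[.524,-.369]
env.movel(np.r_[B,.1143],rate=.02); env.pause(.2); st('eased')
effector.grasp(10); st('soft'); effector.release(); st('rel'); env.pause(.3)
env.movel(np.r_[B,.29],rate=.12); st('up')
ims=[viewer.read_camera("top")[0],viewer.read_camera("side")[0]]
save("s4",np.hstack([cv2.resize(ims[1][100:280,230:410],(390,390)),cv2.resize(ims[0][110:260,290:440],(390,390))]))
for n in ["scraper","scraper_grip","bowl"]:
    print(n,[(np.round(r["at"],3).tolist(),round(r["score"],2)) for c_ in("side","top") for r in tip_of(c_,n)[:2]])
E
```

```text
eased t 25.61 pos [ 0.524 -0.369  0.115] F [-0.6 -0.2  4.9] w 0.0339 g 35.0
soft t 25.82 pos [ 0.524 -0.369  0.115] F [ 0.5 -0.9  5.3] w 0.0339 g 10.0
rel t 26.78 pos [ 0.524 -0.369  0.114] F [-0.1  0.2  0.1] w 0.0916 g 0.0
up t 28.7 pos [ 0.524 -0.369  0.289] F [-0.  -0.2 -0.2] w 0.092 g 0.0
scraper [([0.522, -0.372, 0.0], 0.93), ([0.638, -0.015, -0.004], 0.31), ([0.734, -0.228, -0.002], 0.25)]
scraper_grip [([0.614, -0.364, 0.093], 0.6), ([0.614, -0.369, 0.092], 0.87)]
bowl [([0.229, -0.373, -0.002], 0.65), ([0.522, -0.37, 0.0], 0.58), ([0.228, -0.37, 0.0], 0.89), ([0.525, -0.372, 0.001], 0.76)]
```

View pics/s4.png

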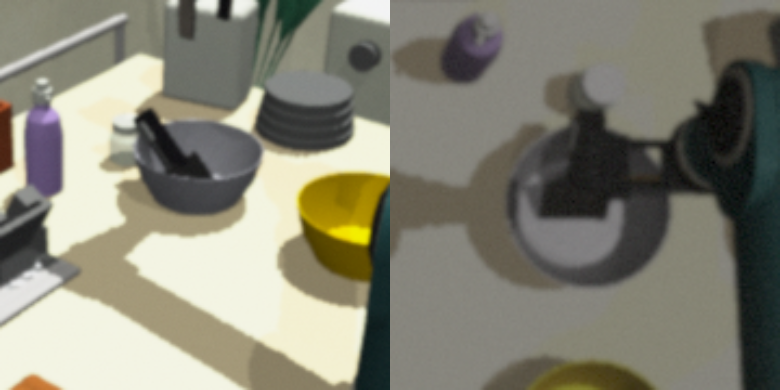

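The scraper settled leaning on the steel bowl's rim, blade on the floor: (170,150) left half, (580,170) right half. The bowl has not moved and is upright. Now I shut the latch.

```bash
sed -i 's/H=np.array(\[0.552/H=np.array([0.551/' h.py; python3 - <<'E'
from h import *
th=1.54
env.movel([.524,-.30,.36],rate=.2)
env.reach(knob(th,.33),down(th-np.pi/2))
env.movel(knob(th,.216)); st('down')
effector.grasp(12); st('grip')
for t in np.linspace(th,.03,9)[1:]:
    env.movel(knob(t,.216),down(t-np.pi/2),rate=.12)
    st(round(t,2))
f0=env.sense()["wrist_force"][0]
for t in np.arange(.015,-.1,-.015):
    env.movel(knob(t,.216),down(t-np.pi/2),rate=.03); env.pause(.1); st(round(t,3))
    if abs(env.sense()["wrist_force"][0]-f0)>8: break
E
```

```text
down t 32.37 pos [0.681 0.141 0.217] F [-0.3 -0.9  0.2] w 0.0918 g 0.0
grip t 33.48 pos [0.681 0.141 0.216] F [0.1 0.5 1. ] w 0.0178 g 12.0
1.35 t 33.83 pos [0.678 0.116 0.216] F [-0.7  0.7 -0.7] w 0.0174 g 12.0
1.16 t 34.19 pos [0.67  0.094 0.216] F [-0.6  0.1  0. ] w 0.0175 g 12.0
0.97 t 34.55 pos [0.658 0.073 0.216] F [-1.6  1.  -0.3] w 0.0179 g 12.0
0.78 t 34.91 pos [0.643 0.054 0.216] F [-2.   2.3 -0.3] w 0.0176 g 12.0
0.6 t 35.27 pos [0.624 0.039 0.216] F [-2.3  3.9 -2.1] w 0.0178 g 12.0
0.41 t 35.62 pos [0.602 0.027 0.216] F [-2.3  4.  -1.1] w 0.0175 g 12.0
0.22 t 35.98 pos [0.579 0.02  0.216] F [-1.7  6.3 -3.9] w 0.0177 g 12.0
0.03 t 36.34 pos [0.555 0.017 0.216] F [ 0.4  5.8 -3.5] w 0.0176 g 12.0
0.015 t 36.69 pos [0.554 0.017 0.216] F [-1.3  6.2 -4.1] w 0.0175 g 12.0
0.0 t 37.04 pos [0.552 0.017 0.216] F [-0.9  6.  -3.9] w 0.0177 g 12.0
-0.015 t 37.39 pos [0.55  0.017 0.216] F [ 0.5  5.2 -5.1] w 0.0178 g 12.0
-0.03 t 37.74 pos [0.55  0.017 0.216] F [ 7.2  5.3 -8.7] w 0.0176 g 12.0
-0.045 t 38.09 pos [0.55  0.017 0.216] F [ 13.2   6.4 -13.1] w 0.0175 g 12.0
```

The stop was felt at about -0.015, so the latch is fully shut. I release, back off and verify.

```bash
python3 - <<'E'
from h import *
effector.release(); st('rel')
x=np.array(env.sense()["ee_pos"]); env.movel([x[0],x[1],.34],rate=.2)
env.reach([.42,-.03,.40],down(-np.pi/2)); st('away')
ims=[viewer.read_camera("top")[0],viewer.read_camera("side")[0]]
save("s5",np.hstack([cv2.resize(ims[1][110:280,180:380],(400,340)),cv2.resize(ims[0][80:250,100:400],(400,340))]))
for n in ["latch_knob","latch_hinge","scraper","scraper_grip","bowl","spray_bottle","jar","mug","soap_box"]:
    print(n,[(np.round(r["at"],3).tolist(),round(r["score"],2)) for c_ in("side","top") for r in tip_of(c_,n)[:2]])
E
```

```text
rel t 39.25 pos [0.545 0.015 0.216] F [-0.7  0.4  0.5] w 0.0918 g 0.0
away t 40.65 pos [ 0.42  -0.03   0.399] F [ 0.1  0.6 -0. ] w 0.0922 g 0.0
latch_knob [([0.55, 0.014, 0.235], 0.57), ([0.548, 0.021, 0.232], 0.9)]
latch_hinge [([0.557, 0.146, 0.203], 0.8), ([0.55, 0.145, 0.201], 0.88)]
scraper [([0.519, -0.374, 0.002], 0.57), ([0.769, -0.052, -0.002], 0.55), ([0.521, -0.368, 0.002], 0.98), ([0.717, 0.344, 0.002], 0.3)]
scraper_grip [([0.618, -0.366, 0.092], 0.79), ([0.552, 0.016, 0.236], 0.48), ([0.618, -0.369, 0.092], 0.81)]
bowl [([0.522, -0.371, -0.002], 0.8), ([0.616, -0.369, 0.092], 0.42), ([0.525, -0.372, 0.001], 0.88), ([0.23, -0.369, 0.002], 0.74)]
spray_bottle [([0.732, -0.222, -0.001], 0.62), ([0.733, -0.23, -0.002], 0.95), ([0.326, 0.206, 0.001], 0.22)]
jar [([0.688, -0.394, 0.0], 0.8), ([0.636, -0.018, 0.037], 0.28), ([0.683, -0.397, 0.002], 0.72)]
mug [([0.771, -0.051, -0.003], 0.85), ([0.772, -0.054, 0.0], 0.73)]
soap_box [([0.725, 0.136, 0.005], 0.91), ([0.552, 0.014, 0.232], 0.29), ([0.725, 0.133, -0.0], 0.8)]
```

View pics/s5.png

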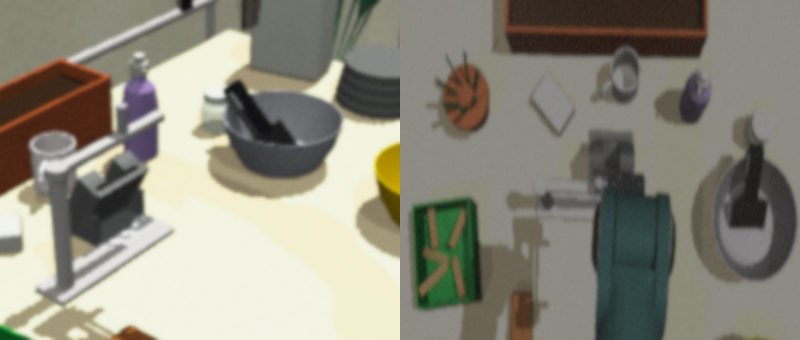

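The picture shows the bar parallel to the base plate, with the knob at (122,120) in the left half. The scraper is in the upright bowl at (255,110), and the bystanders are unmoved.

```bash
python3 -c "
from h import *
print(workorder.finish_job())"
```

```text
the job is handed in; nothing more can be done
None
```

The job is handed in at about 41 s: the scraper went blade down onto the steel bowl's floor before I let go, then tipped over to lean on the rim; the latch bar is shut to its stop, the bowl hasn't moved, and no bystander appears to have either.

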